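# Stand the slanted sample tube upright in the beaker

### The job

One capped sample tube has been left leaning in the slanted white rest. Take it out and stand it upright in the empty glass beaker, lowering it to the bottom before you let go, so that it stands on its own foot without leaning on the rim. Leave the other tube, the one standing on the bench, alone, and keep the beaker standing about where it is.

Things in the scene. Friction and masses are not known exactly. Their poses are not given: they have to be found in the camera images.
- tube_mid (a point): The tube to move: clear 50 ml screw-cap tube, 115 mm long, loose, about 50 g. Body 28 mm in diameter with a flat foot; blue cap 34 mm in diameter on the uppermost 15 mm. At the start it leans in the slanted rest, 30 degrees from vertical, cap up. The point is its centre, half-way along (57.5 mm from foot and from cap top). z axis: along the tube, foot to cap.
- beaker: An empty clear glass beaker, 55 mm across outside, about 47 mm inside, 70 mm high, open at the top, loose, about 130 g, standing on the bench. Origin: centre of its underside; z up. Its inner floor is 3 mm above the origin. The tube fits in with about 9 mm to spare all round and sticks out 48 mm above the rim.
- slant_rest: Where the tube leans: a white V trough, 30 degrees from vertical, on a metal base of 100 x 70 mm, fixed to the bench, 88 mm high. Origin: centre of the base's underside. The tube leans to the rest's -x (cap to -x, foot to +x). The trough, 42 mm wide, lies under only the lower 70 mm of the tube, open above; cap and 30 mm of body are free all round. The tube slides out along its axis, cap first.
- other_tube_mid (a point): A second tube of the same kind and size, loose, standing upright by itself on the bench; to be left alone. This point is its centre, 57.5 mm above its foot.
There are look-alikes about, which are no part of the job. What is shaped like the part that bears tube_mid but green is not meant.

How it is judged:
By the outcome, as a careful person would: the job done as asked, in the order asked, and still so for the second after the job is handed in, with the robot touching nothing.
It also fails if it takes over 38 s, if anything falls off the work surface, if the arm or the gripper's body presses on something with over 40 N, if the wrist force passes 120 N, or if a joint passes its speed limit or range.

### The arm

A 6-joint arm with a two-finger parallel gripper is mounted at the origin on a cart in front of the work surface, level with it; the furniture and walls round the work are solid. World frame = base frame: x ahead of the robot, y to its left, z up, the work surface at z = 0. Lengths are in m, angles in degrees, forces in N, time in s.
With the tool pointing down it reaches from about 0.275 to 0.975 m from the base axis. Payload 8.4 kg.
Tool frame: the origin (TCP) lies midway between the tips of the shut fingers; the grasp point (between the pads) lies 19 mm behind it; y points along the fingers, x is the direction in which the jaws open and shut, and the axes are right-handed (so a half turn about y gives the same grasp; the last joint's range is limited). The gripper opens to 92 mm and grips with 3 to 60 N. Pads are 20 mm wide; open, the fingers measure 128 mm over their backs; the gripper's body (75 mm by 189 mm) begins 69 mm behind the grasp point.
Start: joints at [-76.742, 20.225, 93.587, -0, 66.188, -0.138], TCP at [0.145, -0.608, 0.215] pointing down, gripper open.
Joint ranges: [-150.9, 150.9], [-52.94, 120.26], [3.33, 152.33], [-74.26, 254.26], [0, 154.13], [-172.89, 172.89]. Speed limits (degrees/s): [127.2, 127.2, 159.86, 180, 180, 180].

### API

Orientations are given as a 3x3 rotation matrix whose columns are the frame's x, y, z axes.
In Python, from bench import bot, grab_frame, get_calibration, job, models gives the robot as it stands.
- The arm moves only by the shell command python3 -m inch 'ROWS'. ROWS is JSON, a list of rows, each an object of numbers: "dx", "dy", "dz": the shift along the world's x, y, z in cm; "ax", "ay", "az": the turn, a rotation vector about the world's x, y, z in degrees; "gripper": the closure, from 0 (fully open) to 1 (shut). In form: [{"dx": .., "dy": .., "dz": .., "ax": .., "ay": .., "az": .., "gripper": ..}, ...]. A call has 1 to 12 rows; each row is the pose to reach, as a shift and turn from the pose commanded when the call began; what a row does not reach only later rows make up. A row lasts 1/12 s, in which the tool goes at most 41.7 mm and 7.16 degrees, less where a joint would pass 70% of its speed; a pose out of reach is approached as far as the arm can. A call with a gripper value outside its range is refused whole. The fingers move at their own pace and stop on an object; the grip force is fixed at half the most. Time passes only in rows, so rows that repeat a pose let the fingers close. It gives the time, the measured TCP pose, the force and the opening at its end, in the units of the state.
- bot.get_obs(): the state, without advancing time (a new reading comes with each control period).
- grab_frame(name): name is "side" or "top" or "wrist"; returns (picture, depth): 480x640x3 uint8, red, green, blue; 480x640 float32, m along the optical axis (not along the pixel's ray), 0 where there is no reading.
- get_calibration(name): a dict with "fx", "fy", "cx", "cy" (pixels), "R" (3x3) and "t" (3): a world point X has camera coordinates R X + t. Camera axes: x right, y down, z forward; pixel columns grow to the right and rows downward; lengths in m; the calibration is good to about 2 mm. A picture is of the moment at which its call begins: read the wrist's pose just before it. get_calibration takes no time and is no camera call; for the wrist camera it gives the pose at the moment of the call.
- job.hand_in(): hands the job in, once; it reports no verdict.
Trained networks look in the newest picture that a camera, given by its name, has taken for a name from the list of things; names that differ only in an ending like _2 or _b are one class to them, and where a whole thing is asked for, a point or a joint stands for the part that bears it (a point fixed in the world has none). Each returns a list of dicts, best first, with "p" (0 to 1); they miss things now and then, are a little off and sometimes report something else, mostly with a low value. They report only what shows in the picture. A call takes as long as a camera call. They do not tell look-alikes from the thing itself.
- models.find_in(camera, name): "position" ([row, column] in pixels, amid what is visible of it).
- models.outline_of(camera, name): "region" (480x640 bool, what is visible of it) and "position" ([row, column] in pixels, amid what is visible of it).
The state is a dict: "time": time; "joint_pos": joint angles; "dq": joint speeds; "joint_efforts": joint torques, N m; "ee_pos": TCP position; "tcp_rot": TCP orientation; "force": force on the tool from outside, world axes, zero at the start; "wrist_torque": the same for the moment, N m; "grip_width": opening from 0.0 (shut) to 1.0 (fully open).
Only numpy, scipy, OpenCV 4.12 (cv2) and the standard library are available. Lean on these libraries where they do the work, as an engineer would, in place of code of your own. Each camera call takes 0.05 s, during which the arm holds its last target.

## Working session

There is one attempt and no reset: what is moved stays moved. The work goes in short steps, Python scripts to look and compute and a shell command to move; the robot and the scene stay as the last step left them, time stands still between calls to the robot, and variables do not carry over. Pictures are saved under pics/ and viewed, and the job is handed in when it is done.

```bash
ls; mkdir -p pics; python3 - <<'E'
from bench import bot, grab_frame, get_calibration
import cv2
for n in ["side","top","wrist"]:
    p,d=grab_frame(n); cv2.imwrite(f"pics/{n}0.png",p[:,:,::-1])
    c=get_calibration(n); print(n,c)
print(bot.get_obs())
E
```

```text
pics
side {'fx': 437.66328010698146, 'fy': 437.66328010698146, 'cx': 323.29062059845154, 'cy': 231.52031701858235, 'R': array([[-0.9339043 , -0.35749991,  0.00407025],
       [-0.21654238,  0.55654591, -0.80210102],
       [ 0.28448576, -0.74996697, -0.59717451]]), 't': array([0.49193931, 0.1837897 , 0.76034562])}
top {'fx': 434.45380988378804, 'fy': 434.45380988378804, 'cx': 314.9967824303767, 'cy': 242.1350102151141, 'R': array([[-0.00997084, -0.99993643, -0.00526475],
       [-0.99509893,  0.01044033, -0.09833172],
       [ 0.09838043,  0.00425849, -0.99513977]]), 't': array([0.02803322, 0.53001539, 0.89253702])}
wrist {'fx': 411.0049031252452, 'fy': 411.0049031252452, 'cx': 317.52591807479456, 'cy': 239.6583947962383, 'R': array([[ 2.31599831e-01, -9.72811030e-01, -4.67122707e-04],
       [-9.41258790e-01, -2.24209352e-01,  2.52511500e-01],
       [-2.45750705e-01, -5.80419372e-02, -9.67593781e-01]]), 't': array([-0.62376776, -0.02609735,  0.39008153])}
{'time': 0.15, 'joint_pos': array([-7.67442215e+01,  2.02549549e+01,  9.36168478e+01, -1.16012525e-03,
        6.61883043e+01, -1.35667412e-01]), 'dq': array([ 0.01503838, -0.11773163, -0.24363007,  0.03405319, -0.00301976,
       -0.01857662]), 'joint_efforts': array([ 2.47773423e-04, -5.94207716e+01, -3.34469175e+01,  6.97505800e-02,
        2.04360526e-02, -6.86860335e-05]), 'ee_pos': array([ 0.14468213, -0.60765274,  0.21403712]), 'tcp_rot': array([[ 2.31610496e-01, -2.58579766e-04,  9.72808569e-01],
       [-9.72808037e-01,  1.01686536e-03,  2.31610639e-01],
       [-1.04910516e-03, -9.99999450e-01, -1.60317848e-05]]), 'force': array([-0.04074943,  1.26029664, -0.2588323 ]), 'wrist_torque': array([ 0.02863353, -0.01155469,  0.03451247]), 'grip_width': 1.002239589192687}
```

View pics/side0.png

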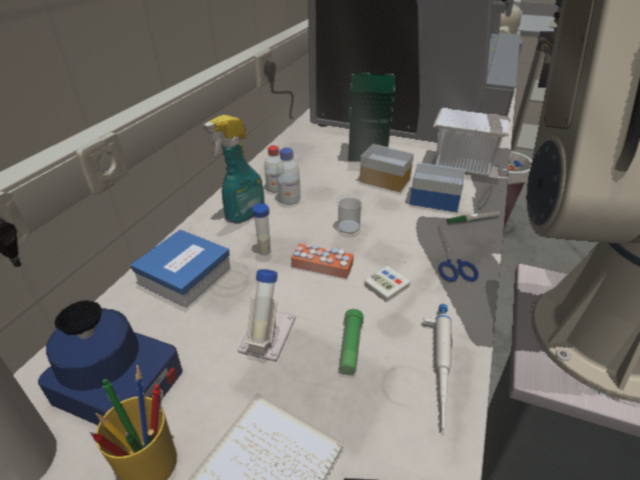

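View pics/top0.png

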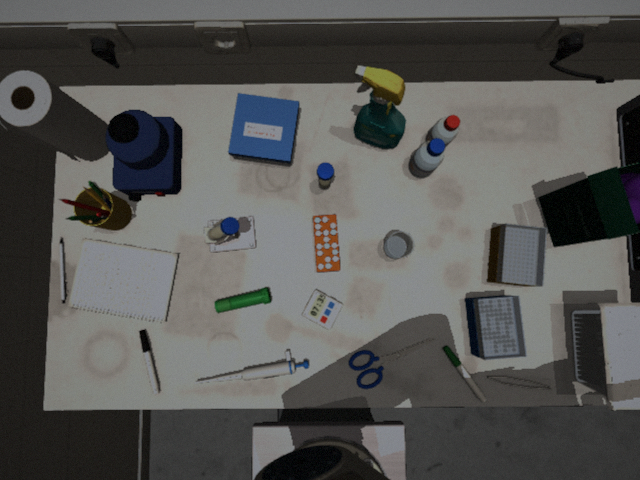

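View pics/wrist0.png

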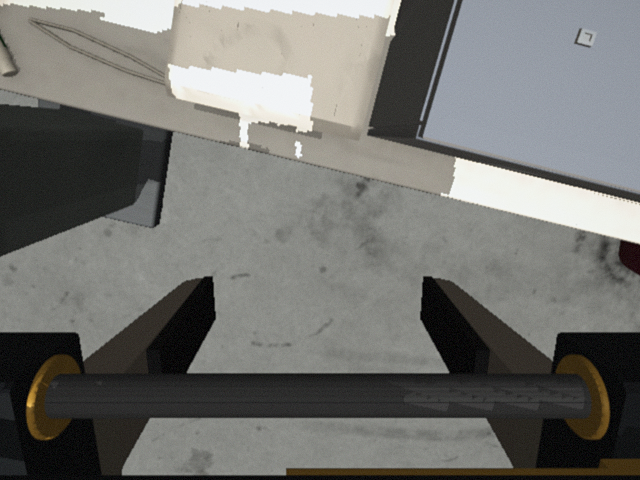

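The side view shows the white rest at about (row 320, col 268) with the tube's cap at (277, 265). The beaker is at (217, 349) and the other tube at (228, 262). In the top view the rest is at (232, 230), the beaker at (245, 397) and the other tube at (175, 325). I'll localise them next.

```bash
cat > h.py <<'E'
from bench import bot, grab_frame, get_calibration, models
import numpy as np, cv2
def cloud(cam,d,mask=None):
    c=get_calibration(cam); m=(d>0) if mask is None else (mask&(d>0))
    v,u=np.nonzero(m); z=d[v,u]
    P=np.c_[(u-c["cx"])/c["fx"]*z,(v-c["cy"])/c["fy"]*z,z]
    return (P-c["t"])@c["R"],v,u
E
python3 - <<'E'
from h import *
np.set_printoptions(precision=4,suppress=True)
for cam in ["side","top"]:
    p,d=grab_frame(cam); np.savez(f"{cam}.npz",p=p,d=d)
    for n in ["tube_mid","beaker","slant_rest","other_tube_mid"]:
        for r in models.outline_of(cam,n)[:3]:
            m=r["region"]; P,v,u=cloud(cam,d,m)
            print(cam,n,round(r["p"],2),np.round(r["position"]),m.sum(),len(P), np.median(P,0) if len(P) else None, np.percentile(P,[3,97],axis=0).round(3).tolist() if len(P) else None)
E
```

```text
side tube_mid 0.86 [303. 260.] 1230 1225 [0.5457 0.2179 0.0878] [[0.536, 0.185, 0.037], [0.562, 0.248, 0.132]]
side tube_mid 0.67 [339. 354.] 1167 1160 [0.406  0.1873 0.0266] [[0.388, 0.127, 0.0], [0.43, 0.236, 0.033]]
side beaker 0.96 [212. 343.] 796 789 [ 0.5178 -0.129   0.0464] [[0.495, -0.172, 0.006], [0.543, -0.12, 0.07]]
side other_tube_mid 0.95 [228. 264.] 715 711 [0.6558 0.0145 0.072 ] [[0.646, -0.011, 0.003], [0.675, 0.02, 0.116]]
top tube_mid 0.9 [301. 244.] 720 716 [0.4085 0.1748 0.0285] [[0.39, 0.123, 0.021], [0.429, 0.23, 0.035]]
top tube_mid 0.6 [228. 224.] 465 464 [0.5484 0.1943 0.1234] [[0.537, 0.171, 0.042], [0.566, 0.244, 0.135]]
top beaker 0.65 [246. 398.] 665 664 [ 0.5221 -0.1546  0.0196] [[0.495, -0.173, 0.002], [0.544, -0.123, 0.071]]
top slant_rest 0.65 [239. 235.] 1057 1053 [0.5404 0.1927 0.0093] [[0.517, 0.159, 0.005], [0.584, 0.253, 0.064]]
```

```bash
python3 - <<'E'
import cv2
s=cv2.imread("pics/side0.png"); t=cv2.imread("pics/top0.png")
a=cv2.resize(s[250:370,220:320],None,fx=4.5,fy=4.5,interpolation=2)
b=cv2.resize(t[190:270,190:270],None,fx=4.3,fy=5,interpolation=2)
b=cv2.resize(t[190:270,190:270],(340,340),interpolation=2)
import numpy as np
o=np.zeros((540,800,3),np.uint8); o[:540,:450]=a; o[:340,455:795]=b
cv2.imwrite("pics/z0.png",o)
E
```

```text
(no output)
```

View pics/z0.png

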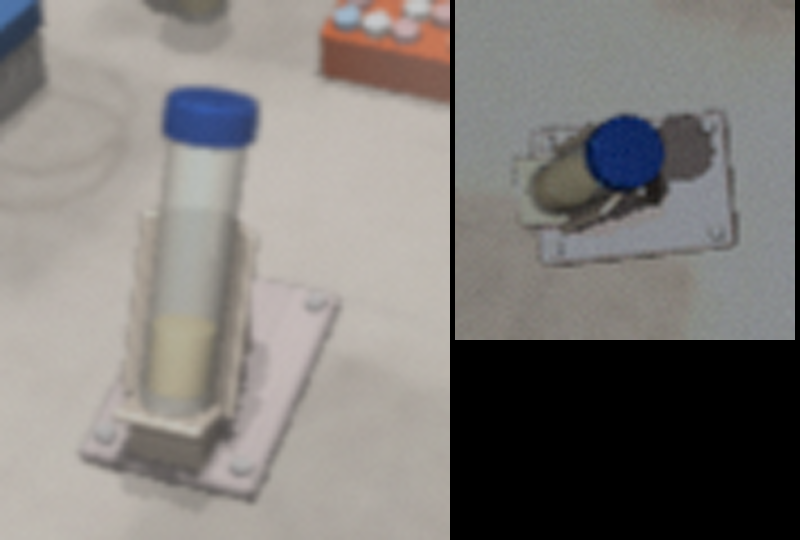

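```bash
cat > fit.py <<'E'
from h import *
from scipy.optimize import least_squares
np.set_printoptions(precision=4,suppress=True)
S=np.load("side.npz");T=np.load("top.npz")
Q=[]
for cam,D in (("side",S),("top",T)):
    P,v,u=cloud(cam,D["d"]); col=D["p"][v,u].astype(int)
    box=(abs(P[:,0]-.55)<.05)&(P[:,1]>.12)&(P[:,1]<.29)
    blue=(col[:,2]>col[:,0]+50)&box&(P[:,2]>.09)
    print(cam,"blue",blue.sum(),P[blue].mean(0),P[blue].min(0),P[blue].max(0))
    Q.append(P[blue])
    top=P[blue]
    # base plate
    if 1:
        pl=(abs(P[:,0]-.55)<.08)&(P[:,1]>.08)&(P[:,1]<.32)&(P[:,2]>.0035)&(P[:,2]<.016)
        r=cv2.minAreaRect(P[pl][:,:2].astype(np.float32)); print(cam,"plate",pl.sum(),np.median(P[pl],0),r)
        bench=(abs(P[:,0]-.48)<.02)&(abs(P[:,1]-.0)<.1); print("benchz",np.median(P[bench][:,2]))
def dirv(t,a): return np.array([np.sin(t)*np.cos(a),np.sin(t)*np.sin(a),np.cos(t)])
def res(p,P,shift):
    c=p[:3]; a=dirv(p[3],p[4])
    w=P-c; s=w@a; r=np.linalg.norm(w-s[:,None]*a,axis=1)
    # capped cylinder sdf for the cap: s 0.0425..0.0575 , r .017
    q1=r-.017; q2=abs(s-.05)-.0075
    return np.where(np.maximum(q1,q2)>0,np.hypot(np.maximum(q1,0),np.maximum(q2,0)),np.maximum(q1,q2))
for nm,P in (("side",Q[0]),("top",Q[1]),("both",np.vstack(Q))):
  for fixed in (1,):
    t=np.radians(30)
    f=lambda x:np.r_[res(np.r_[x[:3],t,x[3]],P,0), 0.]
    best=None
    for a0 in (-80,-100,-60):
        o=least_squares(f,np.r_[P.mean(0)-.045*dirv(t,np.radians(a0)),np.radians(a0)],loss="soft_l1",f_scale=.002)
        if best is None or o.cost<best.cost:best=o
    print(nm,best.x[:3],np.degrees(best.x[3]),"rms",np.sqrt(np.mean(best.fun**2)), "capcentre",best.x[:3]+.05*dirv(t,best.x[3]))
E
python3 fit.py
```

```text
side blue 204 [0.55   0.1948 0.1287] [0.5369 0.1748 0.1203] [0.5666 0.205  0.1371]
side plate 953 [0.5326 0.2204 0.0079] ((0.5391303896903992, 0.21470031142234802), (0.12552131712436676, 0.07449797540903091), 69.29544067382812)
benchz 0.0005995934825474917
top blue 223 [0.5532 0.1826 0.1287] [0.5386 0.1683 0.1175] [0.5682 0.1989 0.1377]
top plate 1242 [0.5406 0.1852 0.0077] ((0.5505778789520264, 0.1998712122440338), (0.23723141849040985, 0.1574450135231018), 89.42285919189453)
benchz 0.0012706565680710583
side [0.5515 0.2116 0.0773] -85.24908724293864 rms 0.0008301319110605741 capcentre [0.5536 0.1867 0.1206]
top [0.5538 0.204  0.0918] -84.76969922525876 rms 0.0014422834017963004 capcentre [0.5561 0.1791 0.1351]
both [0.5502 0.2107 0.0784] -81.61153617780545 rms 0.0012041119352032934 capcentre [0.5538 0.186  0.1217]
```

```bash
python3 - <<'E'
from h import *
from scipy.optimize import least_squares
np.set_printoptions(precision=4,suppress=True)
c=get_calibration("top")
def pt(u,v,z):
    o=-c["R"].T@c["t"]; r=c["R"].T@np.array([(u-c["cx"])/c["fx"],(v-c["cy"])/c["fy"],1]); return o+r*(z-o[2])/r[2]
A,B,C=[pt(*q,.008) for q in [(211.2,251.6),(255.9,247.2),(252.8,216.4)]]
print(A,B,C,np.degrees(np.arctan2(*(B-A)[[1,0]])),np.degrees(np.arctan2(*(B-C)[[1,0]])),np.linalg.norm(B-A),np.linalg.norm(C-B),(A+C)/2)
for cam in ("side","top"):
    D=np.load(cam+".npz"); p,d=D["p"],D["d"]
    grab_frame(cam)
    R=models.outline_of(cam,"beaker"); m=R[0]["region"]
    P,v,u=cloud(cam,d,m); 
    # rim: highest
    q=P[(P[:,2]>.062)&(P[:,2]<.076)]
    f=lambda x:np.hypot(q[:,0]-x[0],q[:,1]-x[1])-.0255
    o=least_squares(f,[.52,-.147],loss="soft_l1",f_scale=.002); print(cam,"rim",len(q),o.x,abs(o.fun).mean())
    q2=P[(P[:,2]>.01)&(P[:,2]<.06)]
    f=lambda x:np.hypot(q2[:,0]-x[0],q2[:,1]-x[1])-.0275
    o=least_squares(f,[.52,-.147],loss="soft_l1",f_scale=.002); print(cam,"wall",len(q2),o.x,abs(o.fun).mean())
    z=cv2.boundingRect(m.astype(np.uint8)); print(z)
    x,y,w,h=z; cv2.imwrite(f"pics/b_{cam}.png",cv2.resize(p[y-10:y+h+10,x-10:x+w+10,::-1],None,fx=8,fy=8,interpolation=2))
E
```

```text
[0.5139 0.2465 0.008 ] [0.5224 0.1502 0.008 ] [0.5896 0.1572 0.008 ] -84.95151895246904 -174.08292581643448 0.09673029188083469 0.06755519792537029 [0.5518 0.2019 0.008 ]Traceback (most recent call last):
  File "<stdin>", line 12, in <module>
IndexError: list index out of range
```

```bash
python3 - <<'E'
from h import *
from scipy.optimize import least_squares
np.set_printoptions(precision=4,suppress=True)
for cam in ("side","top"):
    D=np.load(cam+".npz"); p,d=D["p"],D["d"]
    P,v,u=cloud(cam,d)
    nb=(abs(P[:,0]-.52)<.045)&(abs(P[:,1]+.147)<.045)
    q=P[nb&(P[:,2]>.062)&(P[:,2]<.078)]
    f=lambda x:np.hypot(q[:,0]-x[0],q[:,1]-x[1])-.0265
    o=least_squares(f,[.52,-.147],loss="soft_l1",f_scale=.002); print(cam,"rim",len(q),o.x,abs(o.fun).mean(),q.min(0),q.max(0))
    q2=P[nb&(P[:,2]>.008)&(P[:,2]<.062)]
    print(q2.min(0),q2.max(0),np.median(q2,0))
    y,x=(217,349) if cam=="side" else (245,397)
    cv2.imwrite(f"pics/b_{cam}.png",cv2.resize(p[y-30:y+30,x-30:x+30,::-1],None,fx=8,fy=8,interpolation=2))
E
```

```text
side rim 163 [ 0.5199 -0.146 ] 0.0012939390985961256 [ 0.4927 -0.1737  0.0621] [ 0.5475 -0.1162  0.0728]
[ 0.4939 -0.1749  0.0081] [ 0.5453 -0.118   0.062 ] [ 0.5171 -0.1284  0.0424]
top rim 151 [ 0.5195 -0.1477] 0.0010060565971801022 [ 0.4923 -0.1748  0.0621] [ 0.5469 -0.1218  0.0735]
[ 0.4938 -0.173   0.0081] [ 0.5441 -0.1219  0.0619] [ 0.5213 -0.1579  0.0354]
```

View pics/b_top.png

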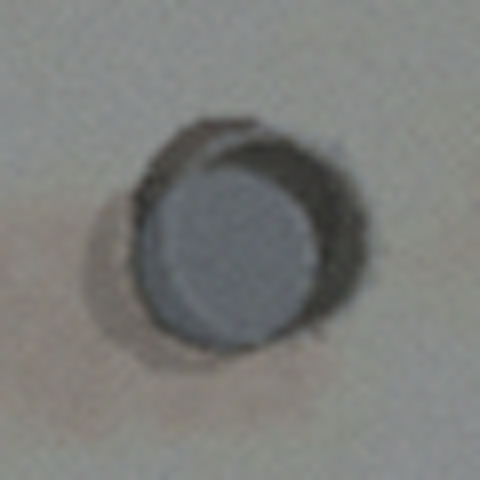

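View pics/b_side.png

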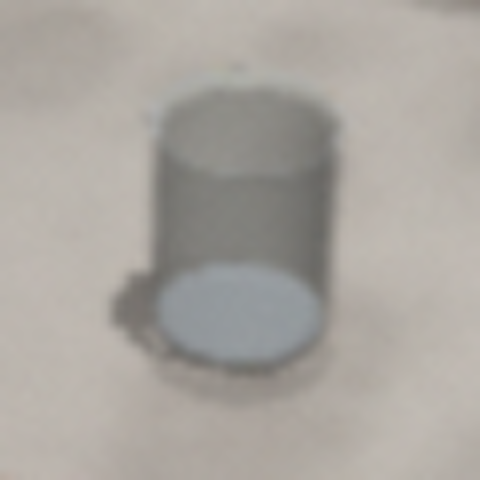

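```bash
python3 - <<'E'
from h import *
np.set_printoptions(precision=3,suppress=True)
a=np.array([.145,-.608]);b=np.array([.558,.136])
for cam in ("side","top"):
    D=np.load(cam+".npz");P,v,u=cloud(cam,D["d"])
    P=P[(P[:,2]<.6)&(P[:,2]>-.02)]
    d=(b-a)/np.linalg.norm(b-a); s=(P[:,:2]-a)@d; e=abs((P[:,:2]-a)@np.array([-d[1],d[0]]))
    for k in np.arange(-.1,1.05,.1):
        m=(s>k)&(s<k+.1)&(e<.14)&(np.hypot(P[:,0],P[:,1])>.3)
        if m.any(): i=np.argmax(P[m][:,2]); print(cam,round(k,1),P[m][i])
    for c0 in ([.55,.15],[.52,-.147]):
        m=(np.hypot(P[:,0]-c0[0],P[:,1]-c0[1])<.16); i=np.argmax(P[m][:,2]); print("near",c0,P[m][i])
E
python3 -m inch '[{"dz":4,"gripper":0},{"dz":8,"gripper":0},{"dx":2,"dy":3,"dz":11,"az":7,"gripper":0},{"dx":4,"dy":7,"dz":12,"az":14,"gripper":0}]'
```

```text
side -0.1 [ 0.166 -0.62   0.374]
side 0.0 [ 0.174 -0.584  0.43 ]
side 0.1 [ 0.304 -0.517  0.143]
side 0.2 [ 0.36  -0.498  0.14 ]
side 0.3 [ 0.324 -0.322  0.081]
side 0.4 [ 0.404 -0.293  0.079]
side 0.5 [ 0.497 -0.156  0.072]
side 0.6 [ 0.516 -0.116  0.073]
side 0.7 [0.647 0.011 0.115]
side 0.8 [0.548 0.197 0.135]
side 0.9 [0.549 0.198 0.137]
side 1.0 [0.712 0.334 0.114]
near [0.55, 0.15] [0.549 0.198 0.137]
near [0.52, -0.147] [ 0.516 -0.116  0.073]
top 0.0 [ 0.242 -0.548  0.144]
top 0.1 [ 0.321 -0.542  0.147]
top 0.2 [ 0.363 -0.499  0.14 ]
top 0.3 [ 0.378 -0.365  0.084]
top 0.4 [ 0.408 -0.295  0.077]
top 0.5 [ 0.502 -0.127  0.073]
top 0.6 [ 0.538 -0.128  0.073]
top 0.7 [0.647 0.011 0.118]
top 0.8 [0.553 0.192 0.138]
top 0.9 [0.557 0.194 0.137]
top 1.0 [0.715 0.334 0.119]
near [0.55, 0.15] [0.553 0.192 0.138]
near [0.52, -0.147] [ 0.502 -0.127  0.073]invalid input at $[0]: expected keys dx, dy, dz, ax, ay, az, gripper
```

```bash
python3 -m inch '[{"dx":0,"dy":0,"dz":4,"ax":0,"ay":0,"az":0,"gripper":0},{"dx":0,"dy":0,"dz":8,"ax":0,"ay":0,"az":0,"gripper":0},{"dx":2,"dy":3,"dz":10,"ax":0,"ay":0,"az":7,"gripper":0},{"dx":4,"dy":6,"dz":10,"ax":0,"ay":0,"az":14,"gripper":0},{"dx":6,"dy":9,"dz":10,"ax":0,"ay":0,"az":21,"gripper":0},{"dx":8,"dy":12.5,"dz":10,"ax":0,"ay":0,"az":28,"gripper":0},{"dx":10,"dy":16,"dz":10,"ax":0,"ay":0,"az":35,"gripper":0},{"dx":12,"dy":19.5,"dz":10,"ax":0,"ay":0,"az":42,"gripper":0},{"dx":14,"dy":23,"dz":10,"ax":0,"ay":0,"az":49,"gripper":0},{"dx":16,"dy":26.5,"dz":10,"ax":0,"ay":0,"az":56,"gripper":0},{"dx":18,"dy":30,"dz":10,"ax":0,"ay":0,"az":63,"gripper":0},{"dx":20,"dy":33.5,"dz":10,"ax":0,"ay":0,"az":70,"gripper":0}]'
```

```text
time: 1.75
ee_pos: [0.3453, -0.2712, 0.3149]
tcp_rot: [[0.994, 0.001, 0.109], [-0.109, -0.0, 0.994], [0.001, -1.0, -0.0]]
force: [0.8, 0.7, 0.7]
grip_width: 0.999
```

```bash
cat > rv.py <<'E'
from h import *
from scipy.spatial.transform import Rotation as R
def target(az,tilt):  # jaw azimuth, tilt (deg)
    z=np.radians(az); t=np.radians(tilt)
    x=np.array([np.cos(z),np.sin(z),0]); lean=np.array([np.sin(z),-np.cos(z),0])
    y=-(np.sin(t)*lean+np.cos(t)*np.array([0,0,1])); return np.c_[x,y,np.cross(x,y)]
def rotto(T):
    return R.from_matrix(T@np.array(bot.get_obs()["tcp_rot"]).T).as_rotvec(degrees=True)
E
python3 -c "
from rv import *
o=bot.get_obs();print(target(5.5,30));print(rotto(target(5.5,30)),np.array([.558,.136,.208])-o['ee_pos'])"
```

```text
[[ 0.9953962  -0.04792288 -0.08300486]
 [ 0.09584575  0.4976981   0.86203839]
 [ 0.         -0.8660254   0.5       ]]
[30.07556053 -0.16220266 11.5210317 ] [ 0.21274112  0.40724993 -0.10688118]
```

```bash
python3 -m inch '[{"dx":2,"dy":3.5,"dz":0,"ax":3,"ay":0,"az":1,"gripper":0},{"dx":4,"dy":7,"dz":0,"ax":6,"ay":0,"az":2,"gripper":0},{"dx":6,"dy":10.5,"dz":0,"ax":9,"ay":0,"az":3,"gripper":0},{"dx":8,"dy":14,"dz":0,"ax":12,"ay":0,"az":4,"gripper":0},{"dx":10,"dy":17.5,"dz":0,"ax":15,"ay":0,"az":5,"gripper":0},{"dx":12,"dy":21,"dz":0,"ax":18,"ay":0,"az":6,"gripper":0},{"dx":14,"dy":24.5,"dz":-1,"ax":21,"ay":0,"az":7,"gripper":0},{"dx":16,"dy":28,"dz":-2,"ax":23,"ay":0,"az":8,"gripper":0},{"dx":18,"dy":31.5,"dz":-4,"ax":25,"ay":0,"az":9,"gripper":0},{"dx":20,"dy":35,"dz":-6,"ax":27,"ay":0,"az":10,"gripper":0},{"dx":21,"dy":38,"dz":-8,"ax":29,"ay":-0.1,"az":11,"gripper":0},{"dx":21.3,"dy":40.5,"dz":-10.5,"ax":30.1,"ay":-0.2,"az":11.5,"gripper":0}]'
python3 -m inch '[{"dx":0,"dy":0.2,"dz":-0.2,"ax":0,"ay":0,"az":0,"gripper":0},{"dx":0,"dy":0.2,"dz":-0.2,"ax":0,"ay":0,"az":0,"gripper":0}]'
python3 - <<'E'
from rv import *
np.set_printoptions(precision=4,suppress=True)
print(bot.get_obs()["joint_pos"], rotto(target(5.5,30)))
np.savez("wc.npz",**{k:np.array(v) for k,v in get_calibration("wrist").items()})
for n in ("wrist","side"):
    p,d=grab_frame(n); np.savez(n+"1.npz",p=p,d=d); cv2.imwrite(f"pics/{n}1.png",p[:,:,::-1])
E
```

```text
time: 2.75
ee_pos: [0.56, 0.1339, 0.2093]
tcp_rot: [[0.996, -0.046, -0.079], [0.091, 0.5, 0.861], [-0.0, -0.865, 0.502]]
force: [-0.5, -0.1, -1.1]
grip_width: 0.998
time: 2.92
ee_pos: [0.5565, 0.1351, 0.2058]
tcp_rot: [[0.996, -0.052, -0.077], [0.093, 0.498, 0.862], [-0.007, -0.865, 0.501]]
force: [-0.1, -0.2, 0.7]
grip_width: 1.0
[ -4.526   19.5047 102.6577  32.2301  67.4681 -24.9249] [-0.0297 -0.3928  0.1707]
```

View pics/wrist1.png

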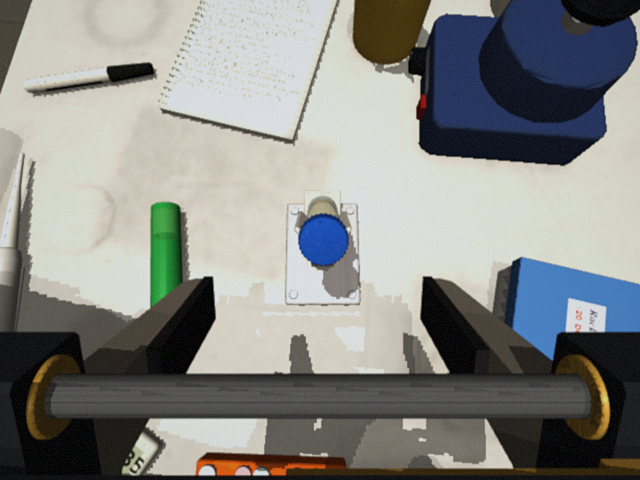

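View pics/side1.png

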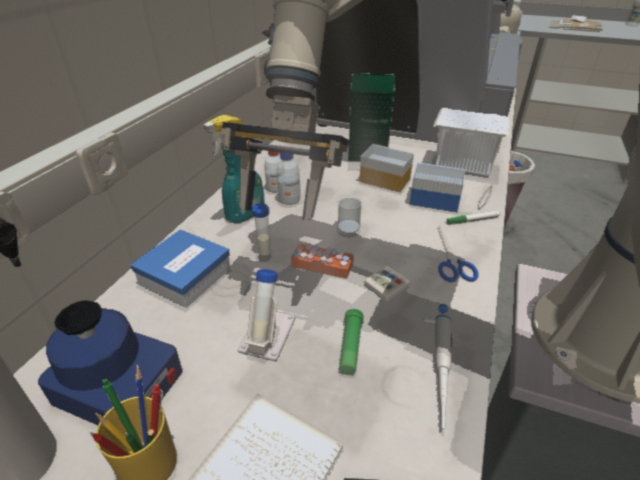

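The wrist view shows the blue cap at (row 240, col 323), centred between the fingers. I'll refine the cap position from this view.

```bash
python3 - <<'E'
from rv import *
np.set_printoptions(precision=4,suppress=True)
C=np.load("wc.npz"); D=np.load("wrist1.npz"); p=D["p"].astype(int); d=D["d"]
m=(p[:,:,2]>p[:,:,0]+60); m[:200]=0;m[280:]=0;m[:,:285]=0;m[:,365:]=0
v,u=np.nonzero(m&(d>0)); z=d[v,u]
P=(np.c_[(u-C["cx"])/C["fx"]*z,(v-C["cy"])/C["fy"]*z,z]-C["t"])@C["R"]
# plane of top face
a=-target(5.5,30)[:,1]
s=P@a; top=P[s>np.percentile(s,60)-.003]; c=top.mean(0); n=np.linalg.svd(top-c)[2][2]; n*=np.sign(n[2])
print(len(P),len(top),c,"normal",n,"tilt",np.degrees(np.arccos(n[2])),"az",np.degrees(np.arctan2(n[1],n[0])),"a",a)
x,y=target(5.5,30)[:,0],np.cross(a,target(5.5,30)[:,0])
for ax in (x,y): q=P@ax; print((np.percentile(q,1)+np.percentile(q,99))/2,np.ptp(np.percentile(q,[1,99])))
X=(np.percentile(P@x,1)+np.percentile(P@x,99))/2
qy=top@y; Y=(np.percentile(qy,1)+np.percentile(qy,99))/2; 
tc=X*x+Y*y+np.median(top@a)*a
print("top centre",tc,"cap centre",tc-.0075*a)
o=bot.get_obs(); T=tc-.0075*a-.019*a
print("tcp target",T,"delta cm",100*(T-o["ee_pos"]), "prev est",np.array([.5526,.1955,.1045]))
tool=np.array(o["tcp_rot"]); print("in tool",(T-o["ee_pos"])@tool*100)
E
```

```text
1944 1855 [0.5573 0.1839 0.1273] normal [ 0.0425 -0.4938  0.8685] tilt 29.71215338813859 az -85.08649407213228 a [ 0.0479 -0.4977  0.866 ]
0.5723091450763333 0.03027393261961253
0.1758501009801474 0.031122273203292694
top centre [0.5573 0.1836 0.1272] cap centre [0.5569 0.1873 0.1207]
tcp target [0.556  0.1968 0.1042] delta cm [ -0.2099   6.3232 -10.4111] prev est [0.5526 0.1955 0.1045]
in tool [ 0.3894 12.1736  0.2619]
```

```bash
python3 -m inch '[{"dx":-0.2,"dy":1.4,"dz":-2.4,"ax":0,"ay":0,"az":0,"gripper":0},{"dx":-0.3,"dy":2.8,"dz":-4.7,"ax":0,"ay":0,"az":0,"gripper":0},{"dx":-0.3,"dy":4.2,"dz":-7,"ax":0,"ay":0,"az":0,"gripper":0},{"dx":-0.3,"dy":5.3,"dz":-8.8,"ax":0,"ay":0,"az":0,"gripper":0},{"dx":-0.3,"dy":6.0,"dz":-9.9,"ax":0,"ay":0,"az":0,"gripper":0},{"dx":-0.3,"dy":6.3,"dz":-10.4,"ax":0,"ay":0,"az":0,"gripper":0},{"dx":-0.3,"dy":6.3,"dz":-10.4,"ax":0,"ay":0,"az":0,"gripper":0},{"dx":-0.3,"dy":6.3,"dz":-10.4,"ax":0,"ay":0,"az":0,"gripper":0}]'
python3 - <<'E'
from rv import *
np.set_printoptions(precision=4,suppress=True)
o=bot.get_obs();print(o["ee_pos"],rotto(target(5.5,30)),o["force"])
for n in ("wrist","side"):
    p,d=grab_frame(n); cv2.imwrite(f"pics/{n}2.png",p[:,:,::-1])
E
```

```text
time: 3.68
ee_pos: [0.5557, 0.1965, 0.1047]
tcp_rot: [[0.996, -0.046, -0.078], [0.09, 0.499, 0.862], [-0.001, -0.866, 0.501]]
force: [-1.2, -0.8, -0.2]
grip_width: 0.999
[0.5557 0.1965 0.1047] [-0.0373 -0.0808  0.3107] [-1.1914 -0.8319 -0.2246]
```

View pics/wrist2.png

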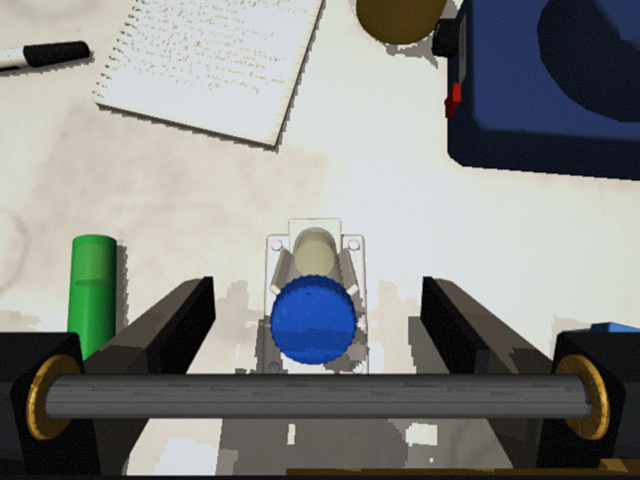

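View pics/side2.png

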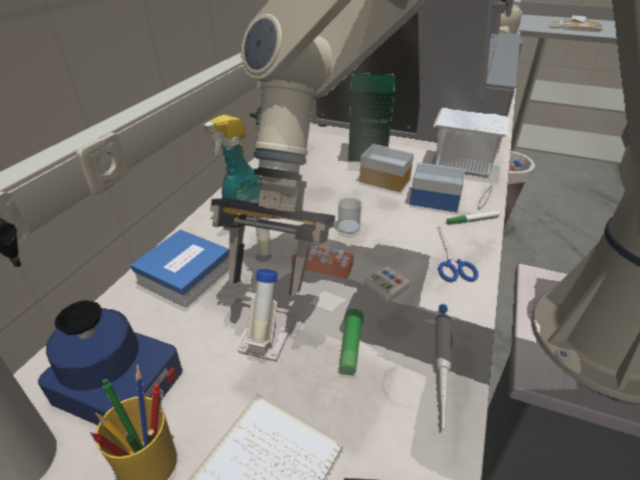

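The cap sits about 5 px left of the finger midline (col 313 against 318), so I'll shift about 2 mm in -x and then close.

```bash
python3 -m inch '[{"dx":-0.2,"dy":0,"dz":0,"ax":0,"ay":0,"az":0,"gripper":0},{"dx":-0.2,"dy":0,"dz":0,"ax":0,"ay":0,"az":0,"gripper":0.4},{"dx":-0.2,"dy":0,"dz":0,"ax":0,"ay":0,"az":0,"gripper":0.5},{"dx":-0.2,"dy":0,"dz":0,"ax":0,"ay":0,"az":0,"gripper":1},{"dx":-0.2,"dy":0,"dz":0,"ax":0,"ay":0,"az":0,"gripper":1},{"dx":-0.2,"dy":0,"dz":0,"ax":0,"ay":0,"az":0,"gripper":1},{"dx":-0.2,"dy":0,"dz":0,"ax":0,"ay":0,"az":0,"gripper":1},{"dx":-0.2,"dy":0,"dz":0,"ax":0,"ay":0,"az":0,"gripper":1}]'
python3 - <<'E'
from rv import *
np.set_printoptions(precision=4,suppress=True)
o=bot.get_obs();print(o["ee_pos"],rotto(target(5.5,30)),o["force"])
for n in ("wrist",):
    p,d=grab_frame(n); cv2.imwrite(f"pics/{n}3.png",p[:,:,::-1])
E
```

```text
time: 4.45
ee_pos: [0.5528, 0.197, 0.1035]
tcp_rot: [[0.996, -0.048, -0.077], [0.091, 0.498, 0.862], [-0.003, -0.866, 0.501]]
force: [-0.5, 0.1, 0.2]
grip_width: 0.517
[0.5528 0.197  0.1035] [-0.0308 -0.1795  0.2816] [-0.5178  0.0792  0.1579]
```

View pics/wrist3.png

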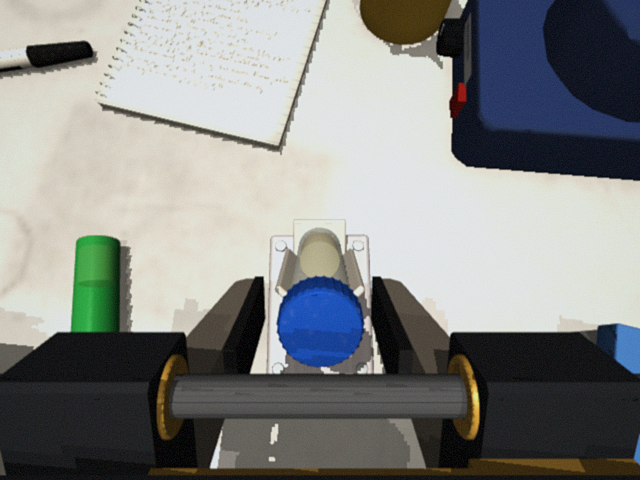

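Cap centred now (col 320) and the fingers are still closing.

```bash
python3 -m inch '[{"dx":0,"dy":0,"dz":0,"ax":0,"ay":0,"az":0,"gripper":1},{"dx":0,"dy":0,"dz":0,"ax":0,"ay":0,"az":0,"gripper":1},{"dx":0,"dy":0,"dz":0,"ax":0,"ay":0,"az":0,"gripper":1},{"dx":0,"dy":0,"dz":0,"ax":0,"ay":0,"az":0,"gripper":1},{"dx":0,"dy":0,"dz":0,"ax":0,"ay":0,"az":0,"gripper":1},{"dx":0,"dy":0,"dz":0,"ax":0,"ay":0,"az":0,"gripper":1}]'
python3 - <<'E'
from rv import *
np.set_printoptions(precision=4,suppress=True)
o=bot.get_obs();print(o["ee_pos"],rotto(target(5.5,30)),o["force"],o["grip_width"])
for n in ("wrist",):
    p,d=grab_frame(n); cv2.imwrite(f"pics/{n}4.png",p[:,:,::-1])
E
```

```text
time: 5.0
ee_pos: [0.553, 0.197, 0.1036]
tcp_rot: [[0.996, -0.048, -0.077], [0.091, 0.498, 0.862], [-0.003, -0.866, 0.501]]
force: [2.2, 1.3, -1.1]
grip_width: 0.369
[0.553  0.197  0.1036] [-0.0332 -0.1506  0.2998] [ 2.228   1.3001 -1.0754] 0.36929106437799103
```

View pics/wrist4.png

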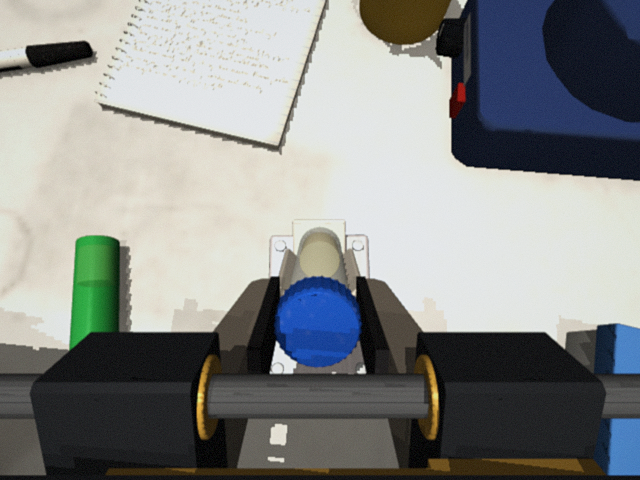

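Gripped: the opening reads 0.369, about 34 mm, which matches the cap. Now I'll pull along the tube axis.

```bash
python3 -m inch '[{"dx":0,"dy":-0.3,"dz":0.5,"ax":0,"ay":0,"az":0,"gripper":1},{"dx":0.05,"dy":-0.8,"dz":1.4,"ax":0,"ay":0,"az":0,"gripper":1},{"dx":0.1,"dy":-1.6,"dz":2.8,"ax":0,"ay":0,"az":0,"gripper":1},{"dx":0.25,"dy":-2.6,"dz":4.5,"ax":0,"ay":0,"az":0,"gripper":1},{"dx":0.35,"dy":-3.6,"dz":6.3,"ax":0,"ay":0,"az":0,"gripper":1},{"dx":0.45,"dy":-4.6,"dz":8,"ax":0,"ay":0,"az":0,"gripper":1},{"dx":0.55,"dy":-5.6,"dz":9.7,"ax":0,"ay":0,"az":0,"gripper":1},{"dx":0.65,"dy":-6.5,"dz":11.3,"ax":0,"ay":0,"az":0,"gripper":1},{"dx":0.65,"dy":-6.5,"dz":11.3,"ax":0,"ay":0,"az":0,"gripper":1}]'
python3 - <<'E'
from rv import *
np.set_printoptions(precision=4,suppress=True)
o=bot.get_obs();print(o["ee_pos"],rotto(target(5.5,30)),o["force"],o["grip_width"])
for n in ("wrist","side"):
    p,d=grab_frame(n); cv2.imwrite(f"pics/{n}5.png",p[:,:,::-1])
E
```

```text
time: 5.8
ee_pos: [0.5609, 0.1302, 0.2201]
tcp_rot: [[0.996, -0.043, -0.079], [0.09, 0.498, 0.863], [0.002, -0.866, 0.5]]
force: [1.1, -0.1, -0.5]
grip_width: 0.362
[0.5609 0.1302 0.2201] [0.0194 0.0979 0.3537] [ 1.0933 -0.1054 -0.4995] 0.36229584456273256
```

View pics/side5.png

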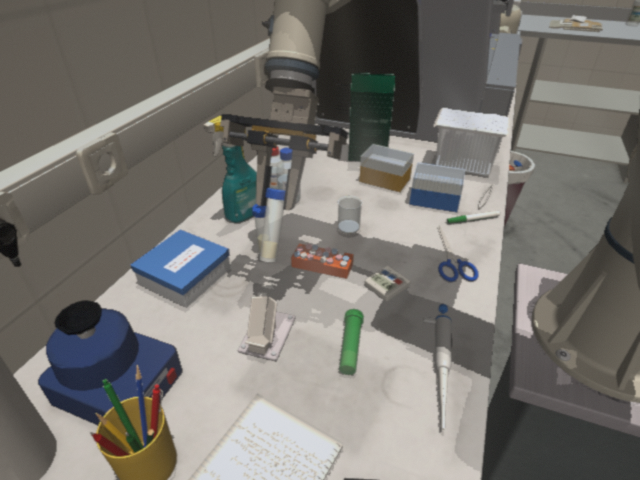

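View pics/wrist5.png

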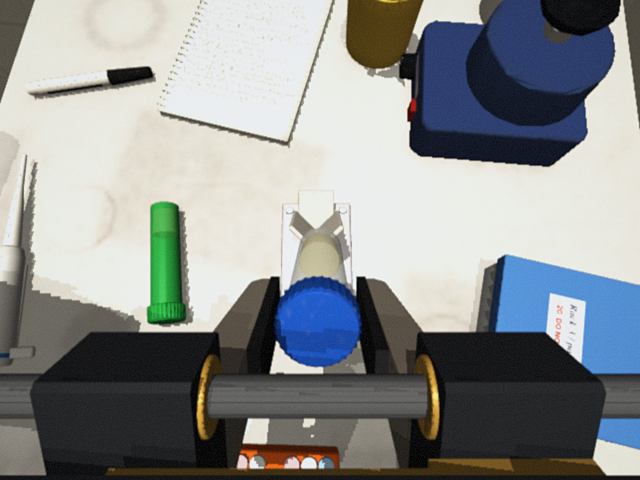

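The tube is out of the rest and held in line. Next: upright it and carry it over the beaker.

```bash
python3 -c "
from rv import *
print(rotto(target(5.5,0)))"
python3 -m inch '[{"dx":-0.2,"dy":-1.5,"dz":1,"ax":-2.5,"ay":-0.2,"az":0,"gripper":1},{"dx":-0.6,"dy":-4,"dz":2,"ax":-6,"ay":-0.5,"az":0,"gripper":1},{"dx":-1,"dy":-6.5,"dz":2,"ax":-9,"ay":-0.8,"az":0,"gripper":1},{"dx":-1.4,"dy":-9,"dz":2,"ax":-12,"ay":-1.1,"az":0,"gripper":1},{"dx":-1.8,"dy":-11.5,"dz":2,"ax":-15,"ay":-1.4,"az":0,"gripper":1},{"dx":-2.2,"dy":-14,"dz":2,"ax":-18,"ay":-1.7,"az":0,"gripper":1},{"dx":-2.6,"dy":-16.5,"dz":2,"ax":-21,"ay":-2,"az":0,"gripper":1},{"dx":-3,"dy":-19,"dz":2,"ax":-24,"ay":-2.3,"az":0,"gripper":1},{"dx":-3.4,"dy":-21.5,"dz":2,"ax":-26.5,"ay":-2.5,"az":0,"gripper":1},{"dx":-3.8,"dy":-24,"dz":2,"ax":-28.5,"ay":-2.7,"az":0,"gripper":1},{"dx":-4,"dy":-26.3,"dz":2,"ax":-29.5,"ay":-2.8,"az":0,"gripper":1},{"dx":-4.1,"dy":-27.7,"dz":2,"ax":-29.9,"ay":-2.9,"az":0,"gripper":1}]'
python3 -m inch '[{"dx":0,"dy":0,"dz":0,"ax":0,"ay":0,"az":0,"gripper":1},{"dx":0,"dy":0,"dz":0,"ax":0,"ay":0,"az":0,"gripper":1},{"dx":0,"dy":0,"dz":0,"ax":0,"ay":0,"az":0,"gripper":1},{"dx":0,"dy":0,"dz":0,"ax":0,"ay":0,"az":0,"gripper":1}]'
python3 - <<'E'
from rv import *
np.set_printoptions(precision=4,suppress=True)
o=bot.get_obs();print(o["ee_pos"],rotto(target(5.5,0)),o["force"],o["grip_width"])
np.savez("wc6.npz",**{k:np.array(v) for k,v in get_calibration("wrist").items()})
for n in ("wrist","side","top"):
    p,d=grab_frame(n); cv2.imwrite(f"pics/{n}6.png",p[:,:,::-1]);np.savez(n+"6.npz",p=p,d=d)
E
```

```text
[-29.87819801  -2.90335094   0.34830514]
time: 6.9
ee_pos: [0.5172, -0.1457, 0.2354]
tcp_rot: [[0.996, -0.002, -0.091], [0.091, -0.0, 0.996], [-0.002, -1.0, -0.0]]
force: [0.6, -0.1, -1.7]
grip_width: 0.368
time: 7.23
ee_pos: [0.5183, -0.1441, 0.2362]
tcp_rot: [[0.996, -0.0, -0.091], [0.091, 0.001, 0.996], [-0.0, -1.0, 0.001]]
force: [0.5, -0.0, -0.6]
grip_width: 0.365
[ 0.5183 -0.1441  0.2362] [-0.058  -0.0159  0.2987] [ 0.4843 -0.0498 -0.5521] 0.3654850793658216
```

View pics/side6.png

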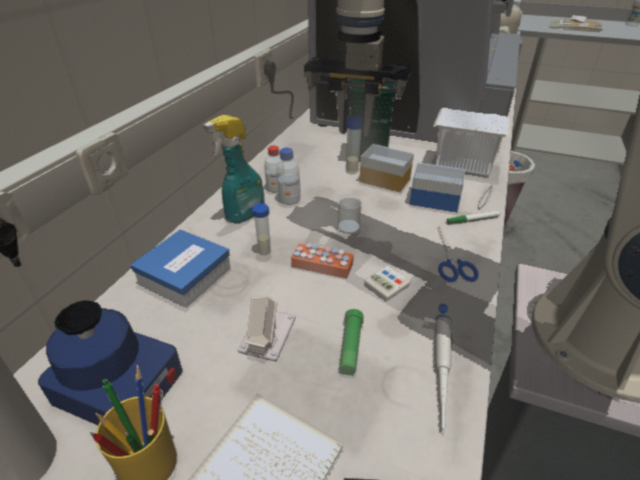

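View pics/wrist6.png

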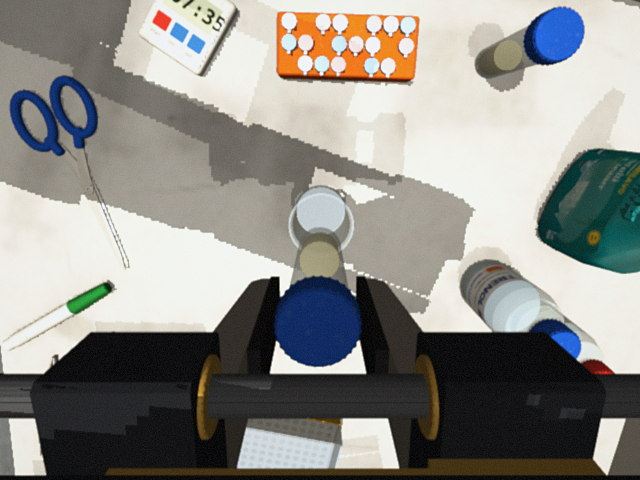

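View pics/top6.png

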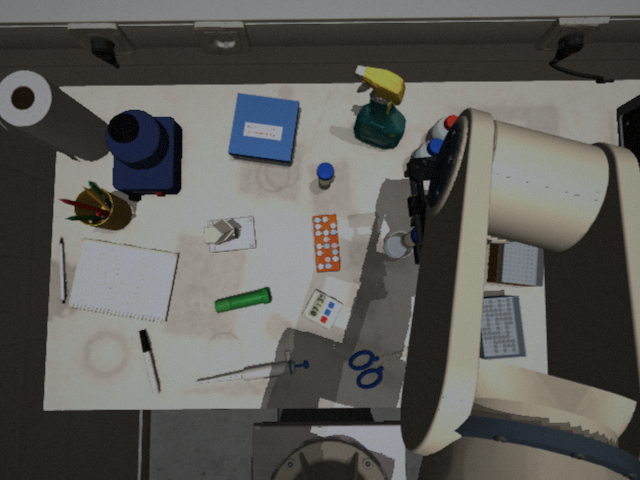

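The tube hangs upright over the beaker: tube foot at about (170, 352) in the side view, beaker at (217, 349). I'll measure tube axis against beaker centre.

```bash
python3 - <<'E'
from rv import *
from scipy.optimize import least_squares
np.set_printoptions(precision=4,suppress=True)
D=np.load("side6.npz");P,v,u=cloud("side",D["d"]);
q=P[(abs(P[:,0]-.518)<.03)&(abs(P[:,1]+.145)<.035)&(P[:,2]>.13)&(P[:,2]<.212)]
print(len(q),q.min(0),q.max(0))
f=lambda x:np.hypot(q[:,0]-x[0]-x[2]*(q[:,2]-.15),q[:,1]-x[1]-x[3]*(q[:,2]-.15))-.014
o=least_squares(f,[.518,-.145,0,0],loss="soft_l1",f_scale=.001);print("tube at z.15",o.x[:2],"slope deg",np.degrees(o.x[2:]),abs(o.fun).mean())
r=P[(abs(P[:,0]-.52)<.045)&(abs(P[:,1]+.147)<.045)&(P[:,2]>.062)&(P[:,2]<.078)]
f=lambda x:np.hypot(r[:,0]-x[0],r[:,1]-x[1])-.0265
print("side beaker",least_squares(f,[.52,-.147],loss="soft_l1",f_scale=.002).x)
C=np.load("wc6.npz");D=np.load("wrist6.npz");d=D["d"];v,u=np.nonzero(d>0);z=d[v,u]
W=(np.c_[(u-C["cx"])/C["fx"]*z,(v-C["cy"])/C["fy"]*z,z]-C["t"])@C["R"]
r=W[(abs(W[:,0]-.52)<.045)&(abs(W[:,1]+.147)<.045)&(W[:,2]>.062)&(W[:,2]<.078)]
print("wrist beaker",len(r),least_squares(f,[.52,-.147],loss="soft_l1",f_scale=.002).x,r.min(0),r.max(0))
q=W[(abs(W[:,0]-.52)<.03)&(abs(W[:,1]+.147)<.03)&(W[:,2]>.255)&(W[:,2]<.28)]
print("cap top",len(q),(np.percentile(q,1,axis=0)+np.percentile(q,99,axis=0))/2,np.median(q[:,2]))
q=W[(abs(W[:,0]-.52)<.03)&(abs(W[:,1]+.147)<.03)&(W[:,2]>.14)&(W[:,2]<.23)]
f=lambda x:np.hypot(q[:,0]-x[0],q[:,1]-x[1])-.014
print("wrist tube body",len(q),least_squares(f,[.52,-.147],loss="soft_l1",f_scale=.002).x)
E
```

```text
352 [ 0.5034 -0.148   0.1504] [ 0.531  -0.1266  0.2116]
tube at z.15 [ 0.5188 -0.1441] slope deg [-1.1176  0.1914] 0.0008491864249619645
side beaker [ 0.5197 -0.1457]
wrist beaker 630 [ 0.5235 -0.1472] [ 0.496  -0.1668  0.0622] [ 0.5509 -0.1196  0.0719]
cap top 8715 [ 0.52   -0.143   0.2675] 0.26428946997971314
wrist tube body 1782 [ 0.5211 -0.144 ]
```

```bash
python3 -m inch '[{"dx":0.1,"dy":-0.1,"dz":-1,"ax":0,"ay":0,"az":0,"gripper":1},{"dx":0.2,"dy":-0.25,"dz":-2.5,"ax":0,"ay":0,"az":0,"gripper":1},{"dx":0.2,"dy":-0.25,"dz":-4,"ax":0,"ay":0,"az":0,"gripper":1},{"dx":0.2,"dy":-0.25,"dz":-5.5,"ax":0,"ay":0,"az":0,"gripper":1},{"dx":0.2,"dy":-0.25,"dz":-6.2,"ax":0,"ay":0,"az":0,"gripper":1},{"dx":0.2,"dy":-0.25,"dz":-6.5,"ax":0,"ay":0,"az":0,"gripper":1},{"dx":0.2,"dy":-0.25,"dz":-6.5,"ax":0,"ay":0,"az":0,"gripper":1},{"dx":0.2,"dy":-0.25,"dz":-6.5,"ax":0,"ay":0,"az":0,"gripper":1}]'
python3 - <<'E'
from rv import *
np.set_printoptions(precision=4,suppress=True)
o=bot.get_obs();print(o["ee_pos"],rotto(target(5.5,0)),o["force"],o["grip_width"])
out=[]
for n,(y,x) in (("wrist",(240,320)),("side",(190,350)),("top",(245,397))):
    p,d=grab_frame(n); np.savez(n+"7.npz",p=p,d=d); k=60 if n=="wrist" else 40
    if n=="wrist": y=240
    out.append(cv2.resize(p[y-k:y+k,x-k:x+k,::-1],(266,266),interpolation=2)); 
    if n=="wrist": cv2.imwrite("pics/wrist7.png",p[:,:,::-1])
cv2.imwrite("pics/z7.png",np.hstack(out))
from scipy.optimize import least_squares
P,v,u=cloud("side",np.load("side7.npz")["d"])
q=P[(abs(P[:,0]-.52)<.03)&(abs(P[:,1]+.147)<.035)&(P[:,2]>.082)&(P[:,2]<.145)]
f=lambda x:np.hypot(q[:,0]-x[0],q[:,1]-x[1])-.014
print("side tube",len(q),least_squares(f,[.52,-.147],loss="soft_l1",f_scale=.001).x,q[:,2].min())
E
```

```text
time: 8.05
ee_pos: [0.5206, -0.1475, 0.1719]
tcp_rot: [[0.996, 0.001, -0.09], [0.09, 0.0, 0.996], [0.001, -1.0, -0.0]]
force: [-0.7, -0.9, -0.3]
grip_width: 0.36
[ 0.5206 -0.1475  0.1719] [-0.0037  0.0414  0.3244] [-0.668  -0.8682 -0.3265] 0.36032718300188826
side tube 291 [ 0.5206 -0.1472] 0.08534529843866982
```

View pics/z7.png

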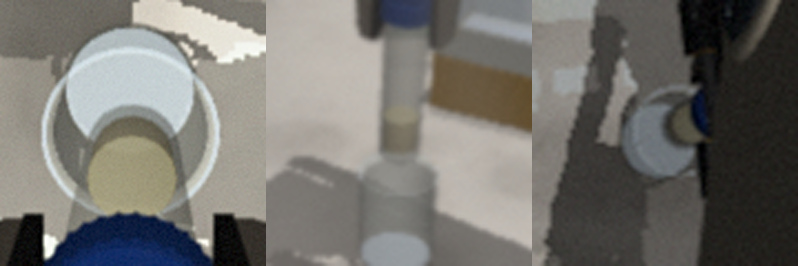

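View pics/wrist7.png

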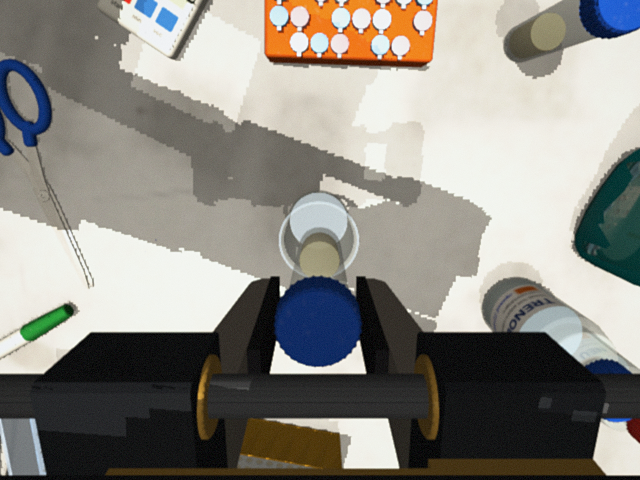

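In the crops, the tube foot is centred over the rim in both the wrist and side views (within about 1 mm). Lowering into the beaker.

```bash
python3 -m inch '[{"dx":0,"dy":0,"dz":-1,"ax":0,"ay":0,"az":0,"gripper":1},{"dx":0,"dy":0,"dz":-2,"ax":0,"ay":0,"az":0,"gripper":1},{"dx":0,"dy":0,"dz":-3,"ax":0,"ay":0,"az":0,"gripper":1},{"dx":0,"dy":0,"dz":-4,"ax":0,"ay":0,"az":0,"gripper":1},{"dx":0,"dy":0,"dz":-5,"ax":0,"ay":0,"az":0,"gripper":1},{"dx":0,"dy":0,"dz":-6,"ax":0,"ay":0,"az":0,"gripper":1},{"dx":0,"dy":0,"dz":-6.7,"ax":0,"ay":0,"az":0,"gripper":1},{"dx":0,"dy":0,"dz":-7.2,"ax":0,"ay":0,"az":0,"gripper":1},{"dx":0,"dy":0,"dz":-7.5,"ax":0,"ay":0,"az":0,"gripper":1},{"dx":0,"dy":0,"dz":-7.5,"ax":0,"ay":0,"az":0,"gripper":1},{"dx":0,"dy":0,"dz":-7.5,"ax":0,"ay":0,"az":0,"gripper":1}]'
python3 - <<'E'
from rv import *
np.set_printoptions(precision=4,suppress=True)
o=bot.get_obs();print(o["ee_pos"],rotto(target(5.5,0)),o["force"],o["grip_width"])
out=[]
for n,(y,x) in (("wrist",(240,320)),("side",(205,350))):
    p,d=grab_frame(n); np.savez(n+"8.npz",p=p,d=d); k=60 if n=="wrist" else 40
    out.append(cv2.resize(p[y-k:y+k,x-k:x+k,::-1],(390,390),interpolation=2)); 
cv2.imwrite("pics/z8.png",np.hstack(out))
E
```

```text
time: 9.12
ee_pos: [0.5204, -0.1475, 0.0967]
tcp_rot: [[0.996, 0.0, -0.09], [0.09, 0.0, 0.996], [0.0, -1.0, 0.0]]
force: [-0.0, -0.2, -0.1]
grip_width: 0.364
[ 0.5204 -0.1475  0.0967] [-0.0082  0.0239  0.3305] [-0.0293 -0.1845 -0.1428] 0.3641051928842389
```

View pics/z8.png

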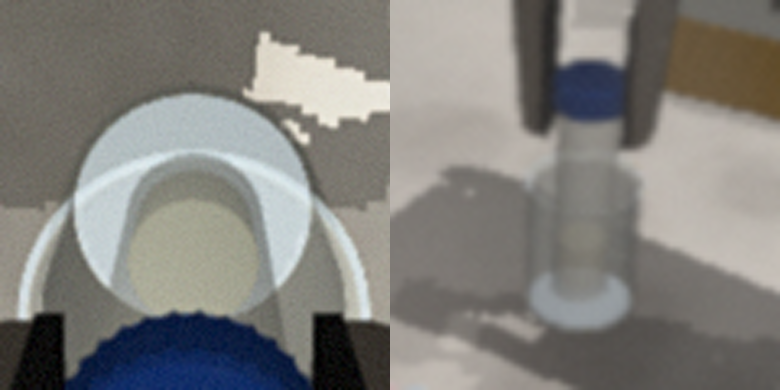

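```bash
python3 -m inch '[{"dx":0,"dy":0,"dz":-0.2,"ax":0,"ay":0,"az":0,"gripper":1},{"dx":0,"dy":0,"dz":-0.4,"ax":0,"ay":0,"az":0,"gripper":1},{"dx":0,"dy":0,"dz":-0.45,"ax":0,"ay":0,"az":0,"gripper":1},{"dx":0,"dy":0,"dz":-0.45,"ax":0,"ay":0,"az":0,"gripper":1},{"dx":0,"dy":0,"dz":-0.45,"ax":0,"ay":0,"az":0,"gripper":1}]'
python3 -m inch '[{"dx":0,"dy":0,"dz":-0.05,"ax":0,"ay":0,"az":0,"gripper":1},{"dx":0,"dy":0,"dz":-0.05,"ax":0,"ay":0,"az":0,"gripper":1},{"dx":0,"dy":0,"dz":-0.05,"ax":0,"ay":0,"az":0,"gripper":1}]'
python3 -m inch '[{"dx":0,"dy":0,"dz":-0.05,"ax":0,"ay":0,"az":0,"gripper":1},{"dx":0,"dy":0,"dz":-0.05,"ax":0,"ay":0,"az":0,"gripper":1},{"dx":0,"dy":0,"dz":-0.05,"ax":0,"ay":0,"az":0,"gripper":1}]'
```

```text
time: 9.63
ee_pos: [0.5203, -0.1475, 0.0921]
tcp_rot: [[0.996, 0.0, -0.09], [0.09, 0.0, 0.996], [0.0, -1.0, 0.0]]
force: [0.3, 0.3, -0.8]
grip_width: 0.361
time: 9.88
ee_pos: [0.5203, -0.1475, 0.0916]
tcp_rot: [[0.996, 0.0, -0.09], [0.09, 0.0, 0.996], [0.0, -1.0, 0.0]]
force: [0.5, 0.5, -0.7]
grip_width: 0.37
time: 10.13
ee_pos: [0.5203, -0.1475, 0.091]
tcp_rot: [[0.996, 0.0, -0.09], [0.09, 0.0, 0.996], [0.0, -1.0, 0.0]]
force: [-0.4, -0.9, -1.3]
grip_width: 0.364
```

```bash
python3 -m inch '[{"dx":0,"dy":0,"dz":-0.05,"ax":0,"ay":0,"az":0,"gripper":1},{"dx":0,"dy":0,"dz":-0.05,"ax":0,"ay":0,"az":0,"gripper":1},{"dx":0,"dy":0,"dz":-0.05,"ax":0,"ay":0,"az":0,"gripper":1}]' | grep -E "ee_pos|force"
python3 -m inch '[{"dx":0,"dy":0,"dz":-0.05,"ax":0,"ay":0,"az":0,"gripper":1},{"dx":0,"dy":0,"dz":-0.05,"ax":0,"ay":0,"az":0,"gripper":1},{"dx":0,"dy":0,"dz":-0.05,"ax":0,"ay":0,"az":0,"gripper":1}]'| grep -E "ee_pos|force"
```

```text
ee_pos: [0.5203, -0.1475, 0.0905]
force: [0.7, 0.3, -1.1]
ee_pos: [0.5204, -0.1475, 0.0902]
force: [0.7, 0.4, 0.8]
```

```bash
python3 -m inch '[{"dx":0,"dy":0,"dz":-0.05,"ax":0,"ay":0,"az":0,"gripper":1},{"dx":0,"dy":0,"dz":-0.05,"ax":0,"ay":0,"az":0,"gripper":1},{"dx":0,"dy":0,"dz":-0.05,"ax":0,"ay":0,"az":0,"gripper":1}]'| grep -E "ee_pos|force"
python3 - <<'E'
from rv import *
o=bot.get_obs();print(o["ee_pos"],o["force"],o["time"])
E
```

```text
ee_pos: [0.5206, -0.1476, 0.0901]
force: [-0.5, 0.1, 5.1]
[ 0.52061603 -0.14759618  0.09005174] [-0.47387094  0.12226508  5.10766646] 10.8833
```

Contact: 5 N at TCP z = 90.1 mm, so the foot is on the beaker floor. I'll ease off 0.5 mm and release.

```bash
python3 -m inch '[{"dx":0,"dy":0,"dz":0.04,"ax":0,"ay":0,"az":0,"gripper":1},{"dx":0,"dy":0,"dz":0.05,"ax":0,"ay":0,"az":0,"gripper":1},{"dx":0,"dy":0,"dz":0.05,"ax":0,"ay":0,"az":0,"gripper":0.55},{"dx":0,"dy":0,"dz":0.05,"ax":0,"ay":0,"az":0,"gripper":0.45},{"dx":0,"dy":0,"dz":0.05,"ax":0,"ay":0,"az":0,"gripper":0.35},{"dx":0,"dy":0,"dz":0.05,"ax":0,"ay":0,"az":0,"gripper":0.2},{"dx":0,"dy":0,"dz":0.05,"ax":0,"ay":0,"az":0,"gripper":0},{"dx":0,"dy":0,"dz":0.05,"ax":0,"ay":0,"az":0,"gripper":0},{"dx":0,"dy":0,"dz":0.05,"ax":0,"ay":0,"az":0,"gripper":0},{"dx":0,"dy":0,"dz":0.05,"ax":0,"ay":0,"az":0,"gripper":0},{"dx":0,"dy":0,"dz":0.05,"ax":0,"ay":0,"az":0,"gripper":0},{"dx":0,"dy":0,"dz":0.05,"ax":0,"ay":0,"az":0,"gripper":0}]'
python3 - <<'E'
from rv import *
out=[]
for n,(y,x) in (("wrist",(260,320)),("side",(205,350))):
    p,d=grab_frame(n);  k=90 if n=="wrist" else 40
    out.append(cv2.resize(p[y-k:y+k,x-k:x+k,::-1],(390,390),interpolation=2)); 
cv2.imwrite("pics/z9.png",np.hstack(out))
E
```

```text
time: 11.88
ee_pos: [0.5203, -0.1475, 0.0901]
tcp_rot: [[0.996, 0.0, -0.09], [0.09, 0.0, 0.996], [0.0, -1.0, 0.0]]
force: [0.3, -0.0, 0.3]
grip_width: 1.001
```

View pics/z9.png

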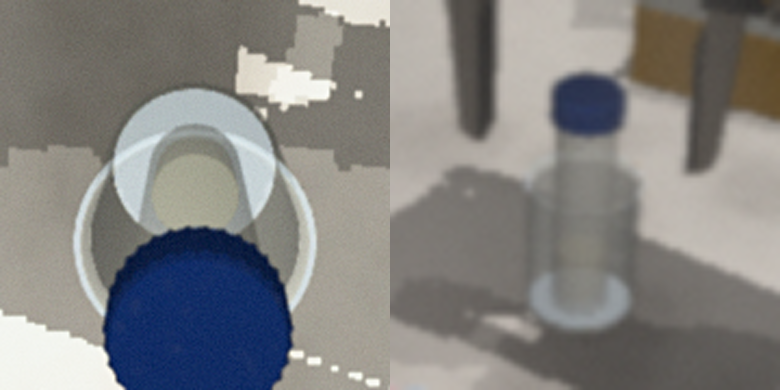

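The tube stands upright with the fingers open and clear of it. Retracting straight up.

```bash
python3 -m inch '[{"dx":0,"dy":0,"dz":1,"ax":0,"ay":0,"az":0,"gripper":0},{"dx":0,"dy":0,"dz":2.5,"ax":0,"ay":0,"az":0,"gripper":0},{"dx":0,"dy":0,"dz":4.5,"ax":0,"ay":0,"az":0,"gripper":0},{"dx":0,"dy":0,"dz":7,"ax":0,"ay":0,"az":0,"gripper":0},{"dx":0,"dy":0,"dz":10,"ax":0,"ay":0,"az":0,"gripper":0},{"dx":0,"dy":0,"dz":13,"ax":0,"ay":0,"az":0,"gripper":0},{"dx":0,"dy":0,"dz":16,"ax":0,"ay":0,"az":0,"gripper":0},{"dx":0,"dy":0,"dz":18,"ax":0,"ay":0,"az":0,"gripper":0},{"dx":0,"dy":0,"dz":18,"ax":0,"ay":0,"az":0,"gripper":0},{"dx":0,"dy":0,"dz":18,"ax":0,"ay":0,"az":0,"gripper":0}]'
python3 - <<'E'
from rv import *
from scipy.optimize import least_squares
np.set_printoptions(precision=4,suppress=True)
for n in ("wrist","side"):
    p,d=grab_frame(n); cv2.imwrite(f"pics/{n}10.png",p[:,:,::-1])
P,v,u=cloud("side",d)
q=P[(abs(P[:,0]-.52)<.03)&(abs(P[:,1]+.147)<.035)&(P[:,2]>.08)&(P[:,2]<.1)]
f=lambda x:np.hypot(q[:,0]-x[0],q[:,1]-x[1])-.014
print("tube z.09",len(q),least_squares(f,[.52,-.147],loss="soft_l1",f_scale=.001).x)
q=P[(abs(P[:,0]-.52)<.03)&(abs(P[:,1]+.147)<.035)&(P[:,2]>.104)&(P[:,2]<.114)]
f=lambda x:np.hypot(q[:,0]-x[0],q[:,1]-x[1])-.017
print("cap",len(q),least_squares(f,[.52,-.147],loss="soft_l1",f_scale=.001).x)
q=P[(abs(P[:,0]-.52)<.03)&(abs(P[:,1]+.147)<.035)]; print("top z",q[q[:,2]<.16][:,2].max())
r=P[(abs(P[:,0]-.52)<.045)&(abs(P[:,1]+.147)<.045)&(P[:,2]>.062)&(P[:,2]<.074)&(np.hypot(P[:,0]-.52,P[:,1]+.147)>.02)]
f=lambda x:np.hypot(r[:,0]-x[0],r[:,1]-x[1])-.0265
print("beaker",least_squares(f,[.52,-.147],loss="soft_l1",f_scale=.002).x)
E
```

```text
time: 12.82
ee_pos: [0.5208, -0.1476, 0.2717]
tcp_rot: [[0.996, 0.003, -0.09], [0.09, -0.001, 0.996], [0.003, -1.0, -0.001]]
force: [-0.7, -0.7, -1.2]
grip_width: 0.997
tube z.09 97 [ 0.5204 -0.1467]
cap 62 [ 0.5205 -0.1472]
top z 0.12084378711931602
beaker [ 0.5198 -0.1463]
```

View pics/side10.png

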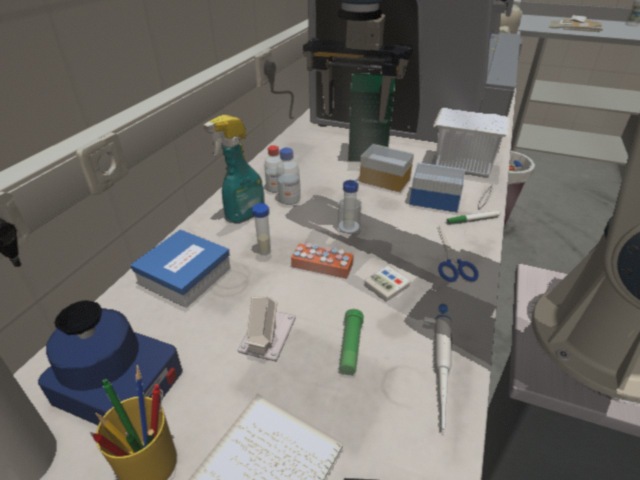

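View pics/wrist10.png

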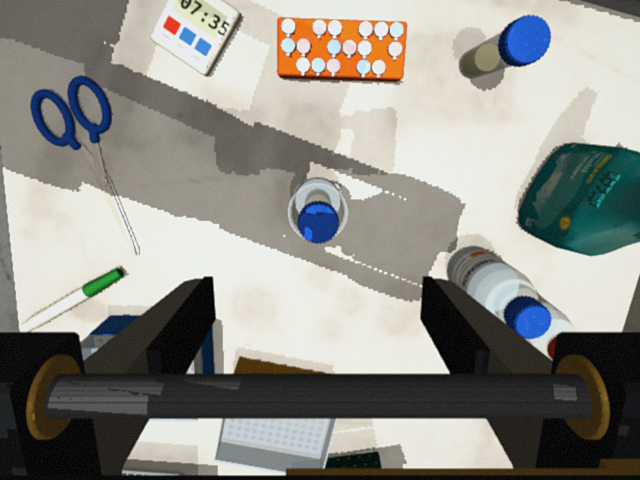

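In both views the tube stands upright and centred in the beaker (side about (210, 349), wrist about (215, 319)). The other tube is unmoved and the gripper is clear. Handing in.

```bash
python3 -c "
from bench import job; print(job.hand_in())"
```

```text
the job is handed in; nothing more can be done
None
```

The tube from the slanted rest now stands upright on its foot in the beaker, and I handed the job in at about 13 s. I gripped it by the cap, drew it out along its axis and turned it upright. I then lowered it until the foot touched the beaker floor (5 N) before letting go.

**Last checks, all passed:**
- **Tube:** its body and its cap are both at about (0.520, -0.147), less than 1 mm apart, so it stands vertical. Its top is at about 0.12 m, as expected with the foot on the floor.
- **Beaker:** its centre measures (0.520, -0.146), where it was at the start, and the tube is about 1 mm from its centre, so it isn't leaning on the rim.
- **Surroundings:** the other tube looks unmoved in the pictures, and the open gripper is well above everything.

**One disagreement:** the wrist camera placed things about 3 mm further in +x than the fixed cameras. I resolved this by lining up on relative positions within the same picture.

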